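# Gauge-check the sleeves from a clip-lid tote

### The arm

A 7-joint arm with a two-finger parallel gripper is mounted at the origin on the work surface. World frame = base frame: x ahead of the robot, y to its left, z up, the work surface at z = 0. Lengths are in m, angles in degrees, forces in N, time in s.
With the tool pointing down it reaches from about 0.35 to 0.775 m from the base axis. Payload 3.1 kg.
Tool frame: the origin (TCP) lies on the centre line of the jaws, within the pads' length; the fingertips stand 17 mm ahead of it and the grasp point (between the pads) lies 2 mm behind it (robot.tip_reach is the distance from the TCP to the fingertips, in m); z points along the fingers, y is the line along which they close (so a half turn about z gives the same grasp; the last joint's range is limited). The gripper opens to 85 mm and grips with 20 to 120 N. Pads are 22 mm wide; open, the fingers measure 114 mm over their backs; the gripper's body (76 mm by 85 mm) begins 54 mm behind the grasp point. The pads swing forward as they close: fully open they stand 13 mm farther back than shut.
Start: joints at [-70.285, 17.813, 0.802, 86.603, -0.252, 75.585, -1.558], TCP at [0.207, 0.51, 0.248] pointing down, gripper open.
Joint ranges: [-154.91, 154.91], [-16.99, 109.72], [-72.82, 74.43], [7.12, 147.25], [-82.49, 262.49], [11.32, 116.49], [-174.64, 174.64]. Speed limits (degrees/s): [159.86, 159.86, 180, 180, 180, 180, 180].

### API

Orientations are given as [roll, pitch, yaw] about the fixed x, y, z axes, in that order (R = Rz(yaw) Ry(pitch) Rx(roll)).
In Python, from station import robot, fingers, vision, workorder, recognise gives the robot as it stands. Calls block until the motion is done:
- robot.move_to(position, orientation): joint-space move of the TCP to a pose.
- robot.line_to(position, orientation=None, velocity=0.15, f_stop=None): straight line of the TCP; orientation=None keeps the orientation; velocity is the mean speed in m/s. With f_stop (N) it stops when the force on the tool has changed by that much, and returns True; else False.
- robot.move_j(angles): joint-space move.
- fingers.gripper_to(opening, force=None): opening from 0.0 (shut) to 1.0 (fully open); force is the grip in N (None keeps the last); returns when the fingers have stopped.
- robot.pause(seconds).
- robot.inverse_kinematics(position, orientation): joint angles nearest the present ones, or None.
- vision.grab_frame(name): name is "scene" or "top" or "wrist"; returns the picture (420x560x3 uint8, red, green, blue); there is no depth.
- vision.calibration(name): a dict with "mtx" (3x3 intrinsics, pixels), "extrinsics" (4x4, takes a point from world to camera coordinates); the wrist camera has in their place "T_tool_cam" (4x4, takes a point from camera to tool coordinates, whose origin is the TCP and whose axes are the flange's). Camera axes: x right, y up, looking along -z (the intrinsics and any distortion apply to the point x, -y, -z); pixel columns grow to the right and rows downward; lengths in m; the calibration is good to about 2 mm. A picture is of the moment at which its call begins: read the wrist's pose just before it. calibration takes no time and is no camera call.
A pose or a line that the arm cannot do raises robot.PlanningError and nothing moves.
- workorder.close_job(): hands the job in; it is judged then, once.
Trained networks look in the newest picture that a camera, given by its name, has taken for a name from the list of things; names that differ only in an ending like _2 or _b are one class to them, and where a whole thing is asked for, a point or a joint stands for the part that bears it (a point fixed in the world has none). Each returns a list of dicts, best first, with "p" (0 to 1); they miss things now and then, are a little off and sometimes report something else, mostly with a low value. They report only what shows in the picture. A call takes as long as a camera call. They do not tell look-alikes from the thing itself.
- recognise(label, camera): "rect" ([centre column, centre row, width, height] in pixels, round what is visible of it).
Readings, each from a call of its own:
- robot.current_time_s(): time.
- robot.current_joint_positions(): joint angles.
- robot.current_dq(): joint speeds.
- robot.current_joint_torque(): joint torques, N m.
- robot.current_tool_pos(): TCP position.
- robot.current_eef_rot(): TCP orientation.
- robot.current_contact_force(): force on the tool from outside, world axes, zero at the start.
- robot.current_torque(): the same for the moment, N m.
- robot.current_finger_gap(): opening from 0.0 (shut) to 1.0 (fully open).
- robot.current_gripper_force(): force on a finger pad.
Only numpy, scipy, OpenCV 4.12 (cv2) and the standard library are available. Lean on these libraries where they do the work, as an engineer would, in place of code of your own. Each camera call takes 0.05 s, during which the arm holds its last target. There are 200 camera calls.

### The job

Check the delivery of aluminium sleeves in the clipped tote: flip the sprung clip off each end of the lid, then lift the lid off and lay it flat on the middle of the desk pad. Try every sleeve on the upright gauge pin: leave those that go on threaded on the pin, all the way down, and put those that jam at its tip into the black reject tray. Then set the lid squarely back, fully seated, on the empty tote with both clips left open, and leave everything else on the desk where it is.

Things in the scene. Friction and masses are not known exactly. Their poses are not given: they have to be found in the camera images.
- tote: grey clip-lid tote, fixed, outside 172 (its x) x 216 (its y) x 74 mm high, walls and floor 4 mm; origin at the centre of its underside, z up. The clips sit on its +y and -y ends, their pivots 118 mm from its centre and 48 mm up; an open clip reaches about 75 mm out from its pivot.
- lid: loose white lid, 188 (its x) x 232 (its y) x 8 mm, 0.35 kg; origin at the centre of the plate's underside, z up. A 6 mm lip below drops into the tote's mouth with 4 mm play; seated, origin 74 mm above the tote's (6 mm up on a flat surface). Grip bar along its y: 14 mm wide and high, 100 mm long, middle 37 mm above the origin, 22 mm gap beneath. Fits either way round.
- clip_a (a joint): how far the sprung clip on the tote's +y end has swung outward: 0 = shut (its hook lies over the lid's edge), 1.0 rad = fully open. An over-centre spring holds it shut with about 0.27 N m, needs about 5 N outward on the tab, and past about 0.45 rad flips it open by itself, where it stays.
- clip_b (a joint): how far the sprung clip on the tote's -y end has swung outward: 0 = shut (its hook lies over the lid's edge), 1.0 rad = fully open. An over-centre spring holds it shut with about 0.27 N m, needs about 5 N outward on the tab, and past about 0.45 rad flips it open by itself, where it stays.
- clip_a_tab (a point): middle of that clip's thumb tab, a black plate 44 mm wide (along the tote's x), 32 mm tall and 5 mm thick that stands on the hook, at the tote's +y end; shut, it leans 0.25 rad outward and spans 39 to 70 mm above the clip's pivot, that is 5 to 36 mm above the lid's top. Push its inner face outward from over the lid.
- clip_b_tab (a point): middle of that clip's thumb tab, a black plate 44 mm wide (along the tote's x), 32 mm tall and 5 mm thick that stands on the hook, at the tote's -y end; shut, it leans 0.25 rad outward and spans 39 to 70 mm above the clip's pivot, that is 5 to 36 mm above the lid's top. Push its inner face outward from over the lid.
- gauge: gauge stand, fixed: dark steel disc 100 mm across and 18 mm high with an upright steel pin 25 mm in diameter on its centre; origin at the centre of the underside, z up.
- gauge_tip (a point): top of the gauge pin, 220 mm above the desk; the last 6 mm taper from 25 to 13 mm in diameter. Three sleeves fill the pin to 22 mm below its tip. The pin is longer than a gripper's fingers, so let a sleeve that has gone well on slide down the rest of the pin.
- tray: black open reject tray, fixed, outside 160 (its x) x 170 (its y) x 45 mm high, walls and floor 4 mm; origin at the centre of its underside, z up.
- pad: flat dark rubber desk pad, fixed, 230 (its x) x 240 (its y) x 3 mm; origin at the centre of its underside.
- sleeve_1: aluminium sleeve (a tube), 46 mm outside diameter, 60 mm long, about 0.17 kg, standing on end in the tote at the start, or absent (None); origin at the centre of its lower end, z along its axis, up. The bore is either 29 mm (passes over the gauge pin) or 22 mm (jams on the pin's taper about 4 mm below the tip); outside they look alike.
- sleeve_2: aluminium sleeve (a tube), 46 mm outside diameter, 60 mm long, about 0.17 kg, standing on end in the tote at the start, or absent (None); origin at the centre of its lower end, z along its axis, up. The bore is either 29 mm (passes over the gauge pin) or 22 mm (jams on the pin's taper about 4 mm below the tip); outside they look alike.
- sleeve_3: aluminium sleeve (a tube), 46 mm outside diameter, 60 mm long, about 0.17 kg, standing on end in the tote at the start, or absent (None); origin at the centre of its lower end, z along its axis, up. The bore is either 29 mm (passes over the gauge pin) or 22 mm (jams on the pin's taper about 4 mm below the tip); outside they look alike.
- sleeve_4: aluminium sleeve (a tube), 46 mm outside diameter, 60 mm long, about 0.17 kg, standing on end in the tote at the start, or absent (None); origin at the centre of its lower end, z along its axis, up. The bore is either 29 mm (passes over the gauge pin) or 22 mm (jams on the pin's taper about 4 mm below the tip); outside they look alike.
- sleeve_5: aluminium sleeve (a tube), 46 mm outside diameter, 60 mm long, about 0.17 kg, standing on end in the tote at the start, or absent (None); origin at the centre of its lower end, z along its axis, up. The bore is either 29 mm (passes over the gauge pin) or 22 mm (jams on the pin's taper about 4 mm below the tip); outside they look alike.
- phone: bystander, leave alone: phone, 75 x 155 x 9 mm; origin at the centre of its underside.
- calculator: bystander, leave alone: desk calculator, 140 x 95 x 16 mm; origin at the centre of its underside.
- stapler: bystander, leave alone: stapler, 120 x 34 x 45 mm, long side along its x; origin at the centre of its underside.
- tape_roll: bystander, leave alone: cardboard roll, 84 mm across, 45 mm high; origin at the centre of its underside.
- carton: bystander, leave alone: orange carton, 75 x 130 x 55 mm; origin at the centre of its underside.
- mug: bystander, leave alone: white mug, 76 mm across, 90 mm high, handle at its +y; origin at the centre of its underside.
Mind the look-alikes: they are no part of the job. What is meant by the gauge is not blue, turquoise or yellow, and is the larger of those in its own colour.

How it is judged (in metres and radians):
On the way, in this order (a step that is already met when the one before it is completed fails the run):
1. both clips are flipped open, the lid still seated on the tote (value of joint each of clip_a, clip_b above 0.7 rad and z of lid in the frame of tote below 0.084 m and horizontal distance between lid and tote below 0.012 m), for 0.1 s.
2. the lid lies flat and released on the desk pad, its centre within 50 mm of the pad's (horizontal distance between lid and pad below 0.05 m and height (world z) of lid below 0.016 m and angle between lid's own z axis and vertical below 0.06 rad and contact force between the fingers and lid below 0.1 N and linear speed of lid below 0.03 m/s), for 0.2 s.
3. a tight sleeve (if there is one) has been tried: pressed lightly on the pin's tip, its centre within 12 mm of the pin's axis (((horizontal distance between sleeve_2 and gauge_tip below 0.012 m and contact force between sleeve_2 and gauge above 0.3 N) or (horizontal distance between sleeve_5 and gauge_tip below 0.012 m and contact force between sleeve_5 and gauge above 0.3 N))), for 0.04 s.
At the end, for the whole second after the job is handed in: Wide-bore sleeves are on the gauge pin (within 6 mm of its axis), fully down; tight ones are in the reject tray; the lid is back on the tote within 8 mm and 0.08 rad of square, seated to 4 mm, level to 0.04 rad; both clips are open past 0.7 rad; all is released and at rest (horizontal distance between lid and tote below 0.008 m and z of lid in the frame of tote below 0.078 m and angle between lid's own z axis and vertical below 0.04 rad and angle between the x axis of lid and the x axis of tote, either way round below 0.08 rad and value of joint each of clip_a, clip_b above 0.7 rad and linear speed of each of lid, sleeve_1, sleeve_3, sleeve_4, sleeve_2, sleeve_5 below 0.02 m/s and horizontal distance between each of sleeve_1, sleeve_3, sleeve_4 and gauge below 0.006 m and z of each of sleeve_1, sleeve_3, sleeve_4 in the frame of gauge below 0.145 m and angle between each of sleeve_1, sleeve_3, sleeve_4's own z axis and vertical below 0.12 rad and x of sleeve_2 in the frame of tray between -0.078 and 0.078 m and y of sleeve_2 in the frame of tray between -0.083 and 0.083 m and z of each of sleeve_2, sleeve_5 in the frame of tray below 0.035 m and x of sleeve_5 in the frame of tray between -0.078 and 0.078 m and y of sleeve_5 in the frame of tray between -0.083 and 0.083 m); the robot touches nothing.
It fails at once if a bystander is moved more than 30 mm (distance of any of phone, calculator, stapler, tape_roll, carton, mug from where it was at the start of the episode above 0.03 m).
Of sleeve_1, sleeve_2, sleeve_3, sleeve_4, sleeve_5 only 3 to 5 are there at a start; the rules pass over those that are not, and their reading is None.
At some moment in a run one of sleeve_1, sleeve_2, sleeve_3, sleeve_4, sleeve_5 may be knocked a few centimetres aside while the robot is not near it.
It also fails if it takes over 210 s, if anything falls off the work surface, if the arm or the gripper's body presses on something with over 40 N, if the wrist force passes 120 N, or if a joint passes its speed limit or range.

## Working session

There is one attempt and no reset: what is moved stays moved. The work goes in short steps, each a Python script; the robot and the scene stay as the last script left them, time stands still between calls to the robot, and variables do not carry over. Pictures are saved under pics/ and viewed, at most 14 in all, crops included, and the job is handed in when it is done.

```bash
mkdir -p pics; ls
cat > h.py <<'E'
import numpy as np, cv2
from station import robot, fingers, vision, workorder, recognise
def save(name,fn,crop=None,scale=1):
    im=vision.grab_frame(name)
    o=im if crop is None else im[crop[1]:crop[3],crop[0]:crop[2]]
    if scale!=1:o=cv2.resize(o,None,fx=scale,fy=scale,interpolation=cv2.INTER_CUBIC)
    cv2.imwrite('pics/'+fn,o[:,:,::-1]);return im
def Rrpy(r):
    from scipy.spatial.transform import Rotation as R
    return R.from_euler('xyz',r,degrees=True).as_matrix()
def ext(name):
    c=vision.calibration(name);K=np.array(c['mtx'])
    if 'extrinsics' in c: E=np.array(c['extrinsics'])
    else:
        T=np.eye(4);T[:3,:3]=Rrpy(robot.current_eef_rot());T[:3,3]=robot.current_tool_pos()
        E=np.linalg.inv(T@np.array(c['T_tool_cam']))
    return K,E,c
def dist(c):
    for k in c:
        if 'dist' in k.lower(): return np.array(c[k],float).ravel()
    return np.zeros(5)
def px2w(name,uv,z,KE=None):
    K,E,c=KE or ext(name)
    p=cv2.undistortPoints(np.array([[uv]],float),K,dist(c))[0,0]
    d=E[:3,:3].T@np.array([p[0],-p[1],-1.]);o=-E[:3,:3].T@E[:3,3]
    return o+d*(z-o[2])/d[2]
def w2px(name,P,KE=None):
    K,E,c=KE or ext(name)
    q=(E[:3,:3]@np.atleast_2d(P).T).T+E[:3,3]
    q=q*[1,-1,-1]
    return cv2.projectPoints(q.reshape(-1,1,3),np.zeros(3),np.zeros(3),K,dist(c))[0].reshape(-1,2)
E
python3 - <<'E'
from h import *
for n in('scene','top'):
    save(n,n+'0.png')
    K,E,c=ext(n);print(n,c.keys(),-E[:3,:3].T@E[:3,3])
    for l in('tote','lid','gauge','tray','pad','clip_a_tab','phone','calculator','stapler','tape_roll','carton','mug'):
        print(l,[(np.round(d['rect']).astype(int).tolist(),round(d['p'],2)) for d in recognise(l,n)[:4]])
print(vision.calibration('wrist'),robot.current_eef_rot(),robot.current_time_s())
E
```

```text
pics
scene dict_keys(['mtx', 'extrinsics']) [ 1.39778848 -0.78217865  1.08415674]
tote [([360, 210, 78, 62], 0.92)]
lid [([360, 202, 81, 50], 0.87)]
gauge [([120, 271, 37, 66], 0.9), ([307, 306, 26, 51], 0.85), ([303, 174, 21, 61], 0.81), ([156, 256, 24, 48], 0.57)]
tray [([197, 288, 69, 63], 0.55), ([359, 210, 77, 61], 0.21)]
pad [([260, 246, 92, 69], 0.94)]
clip_a_tab [([253, 324, 38, 43], 0.66), ([390, 184, 17, 15], 0.43)]
phone [([193, 247, 24, 31], 0.74)]
calculator [([329, 174, 32, 22], 0.75)]
stapler [([320, 264, 38, 22], 0.9), ([252, 324, 42, 44], 0.46)]
tape_roll [([355, 276, 30, 35], 0.94), ([331, 209, 10, 15], 0.35)]
carton [([390, 258, 37, 42], 0.79)]
mug [([253, 325, 40, 43], 0.87), ([286, 266, 34, 70], 0.15)]
top dict_keys(['mtx', 'extrinsics']) [ 0.29312957 -0.07300804  1.62296039]
tote [([189, 209, 78, 31], 0.48)]
lid [([191, 205, 75, 66], 0.92)]
gauge [([385, 272, 23, 23], 0.86), ([210, 268, 29, 29], 0.75), ([421, 270, 40, 27], 0.56), ([315, 147, 22, 26], 0.53)]
tray [([366, 226, 53, 52], 0.7)]
pad [([291, 242, 64, 65], 0.63)]
clip_a_tab [([158, 199, 10, 16], 0.62)]
phone [([339, 280, 37, 45], 0.72)]
calculator [([163, 279, 39, 48], 0.73)]
stapler [([266, 189, 22, 31], 0.54)]
tape_roll [([258, 157, 23, 24], 0.8), ([292, 242, 66, 61], 0.62)]
carton [([218, 149, 40, 35], 0.67)]
mug [([354, 162, 26, 26], 0.61)]
{'mtx': array([[296.50723711,   0.        , 283.6772991 ],
       [  0.        , 296.50723711, 205.12963419],
       [  0.        ,   0.        ,   1.        ]]), 'T_tool_cam': array([[-9.08134267e-04,  9.57168524e-01,  2.89529950e-01,
         7.47504913e-02],
       [ 9.99999585e-01,  8.90893097e-04,  1.91341377e-04,
        -6.40780663e-04],
       [-7.47942905e-05,  2.89530004e-01, -9.57168936e-01,
        -1.26941825e-01],
       [ 0.00000000e+00,  0.00000000e+00,  0.00000000e+00,
         1.00000000e+00]])} [1.79998645e+02 3.39882963e-04 1.57901860e+02] 1.3
```

Run:
```python
from h import *
a=cv2.imread('pics/scene0.png')[130:390,80:440];b=cv2.imread('pics/top0.png')[110:330,120:470]
cv2.imwrite('pics/s0c.png',cv2.resize(a,(792,572),interpolation=cv2.INTER_CUBIC));cv2.imwrite('pics/t0c.png',cv2.resize(b,(798,502),interpolation=cv2.INTER_CUBIC))
K,E,c=ext('top');print(K,E)
```

```text
[[442.24039828   0.         284.35176181]
 [  0.         442.24039828 204.01313957]
 [  0.           0.           1.        ]] [[-2.14743150e-03 -9.99844204e-01  1.75201722e-02 -1.00801739e-01]
 [ 9.85941033e-01  8.10360105e-04  1.67091662e-01 -5.60132454e-01]
 [-1.67079828e-01  1.76326745e-02  9.85785687e-01 -1.54962776e+00]
 [ 0.00000000e+00  0.00000000e+00  0.00000000e+00  1.00000000e+00]]
```

View pics/s0c.png

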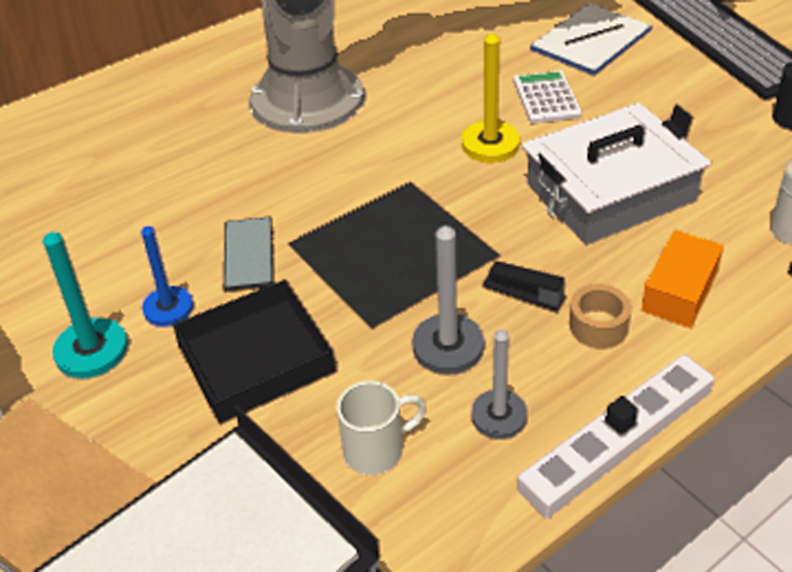

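View pics/t0c.png

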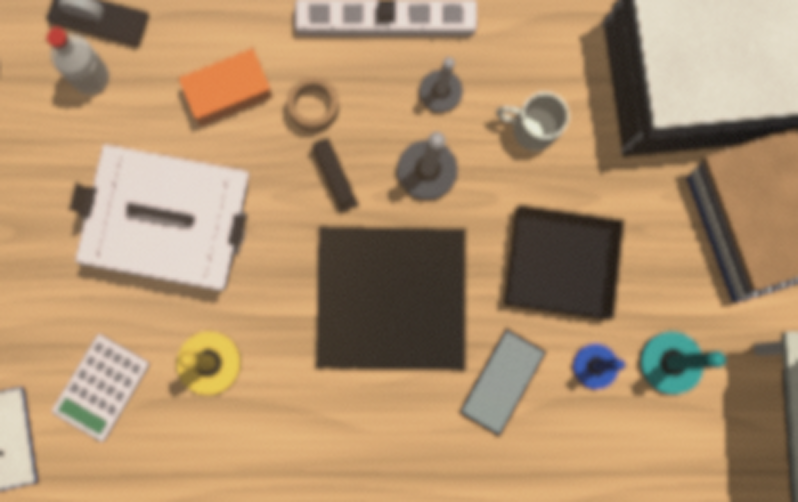

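The candidates for the gauge in top0 are large grey (307,184), small grey (313,149), yellow (210,268), blue (381,270) and turquoise (415,269). By the description it is the large grey one at (307,184). The lid is at (191,205), with tabs at (156,198) and (224,211).

Run:
```python
from h import *
s=350/798
f=lambda u,v:(120+u*s,110+v*s)
for n,P,z in(('lid',[(103,146),(247,171),(222,290),(78,262)],.082),('pad',[(318,227),(465,228),(465,369),(316,369)],.003),('tray',[(518,207),(623,221),(612,319),(503,306)],.045),('gaugedisc',[(427,170)],.018),('gtip',[(436,140)],.22),('small',[(440,90)],.018),('stap',[(333,175)],.04),('roll',[(312,105)],.045),('mug',[(545,115)],.09),('carton',[(225,85)],.055),('tabs',[(82,200),(237,230)],.1)):
    q=np.array([px2w('top',f(*p),z) for p in P]);print(n,q.round(3)[:,:2].tolist(),q.mean(0).round(3))
    if len(P)==4:
        for i in range(4):
            d=q[(i+1)%4]-q[i];print('  ',np.linalg.norm(d).round(3),np.degrees(np.arctan2(d[1],d[0])).round(1))
# plan looks with wrist camera
c=vision.calibration('wrist')['T_tool_cam']
```

```text
lid [[0.662, 0.323], [0.623, 0.098], [0.437, 0.133], [0.48, 0.354]] [0.55  0.227 0.082]
   0.228 -100.0
   0.189 169.5
   0.225 79.0
   0.185 -9.4
pad [[0.547, -0.01], [0.545, -0.249], [0.318, -0.245], [0.319, -0.008]] [ 0.432 -0.128  0.003]
   0.239 -90.4
   0.227 179.0
   0.237 89.9
   0.228 -0.4
tray [[0.573, -0.33], [0.55, -0.497], [0.395, -0.473], [0.415, -0.302]] [ 0.483 -0.4    0.045]
   0.169 -97.7
   0.157 171.2
   0.172 83.2
   0.16 -10.0
gaugedisc [[0.638, -0.187]] [ 0.638 -0.187  0.018]
gtip [[0.639, -0.186]] [ 0.639 -0.186  0.22 ]
small [[0.773, -0.21]] [ 0.773 -0.21   0.018]
stap [[0.625, -0.035]] [ 0.625 -0.035  0.04 ]
roll [[0.74, -0.0]] [ 0.74  -0.     0.045]
mug [[0.712, -0.369]] [ 0.712 -0.369  0.09 ]
carton [[0.77, 0.139]] [0.77  0.139 0.055]
tabs [[0.573, 0.347], [0.527, 0.11]] [0.55  0.228 0.1  ]
```

```bash
cat >> h.py <<'E'
D=lambda yaw:[180,0,yaw]
E
python3 - <<'E'
from h import *
print(robot.inverse_kinematics([.55,.227,.3],D(80)),robot.inverse_kinematics([.55,.227,.3],D(-100)))
for y,p,n in((80,[.55,.227,.33],'lid'),(-10,[.60,-.187,.36],'gauge')):
    robot.move_to(p,D(y)); robot.pause(.3)
    KE=ext('wrist'); im=vision.grab_frame('wrist');np.savez(n,K=KE[0],E=KE[1])
    cv2.imwrite(f'pics/w_{n}.png',im[:,:,::-1])
    for l in ('lid','clip_a_tab','gauge'): print(n,l,[(np.round(d['rect']).astype(int).tolist(),round(d['p'],2)) for d in recognise(l,'wrist')[:3]])
    print(robot.current_joint_positions(),robot.current_time_s())
    if n=='gauge': print('pred tip,base',w2px('wrist',[[.639,-.186,.22],[.638,-.187,.018]]))
E
```

```text
[-42.48317806  23.38890522  27.76095504  74.14477524 -10.6966134
  85.00001443 -25.75395786] [-25.99496906  22.13974835   2.85964891  73.3973769   -1.08232702
  84.48876273 146.7581028 ]
lid lid [([290, 167, 162, 184], 0.82)]
lid clip_a_tab [([286, 68, 40, 33], 0.58)]
lid gauge [([457, 398, 34, 44], 0.81), ([360, 357, 26, 17], 0.69), ([122, 257, 134, 114], 0.64)]
[-42.31738107  23.13383869  28.12641981  70.36664409 -10.67691123
  89.00592071 -25.94396425] 3.4583
gauge lid [([52, 247, 105, 120], 0.84)]
gauge clip_a_tab []
gauge gauge [([457, 295, 51, 52], 0.96), ([279, 36, 49, 67], 0.88), ([278, 138, 66, 64], 0.71)]
[-12.53097279  33.06394913  54.90037248  60.0974677  -26.81905425
  98.38491433 -66.71424589] 5.5
pred tip,base [[274.76262401 155.65436701]
 [279.27819607 139.22875057]]
```

View pics/w_lid.png

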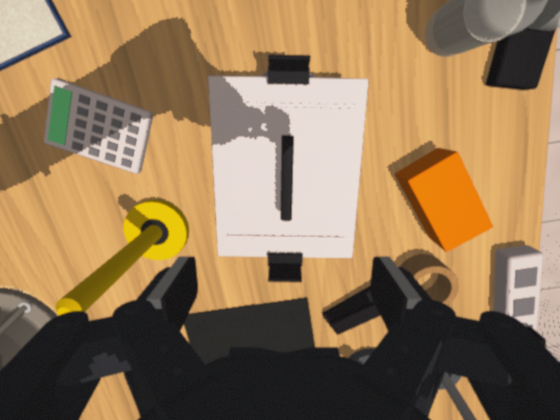

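View pics/w_gauge.png

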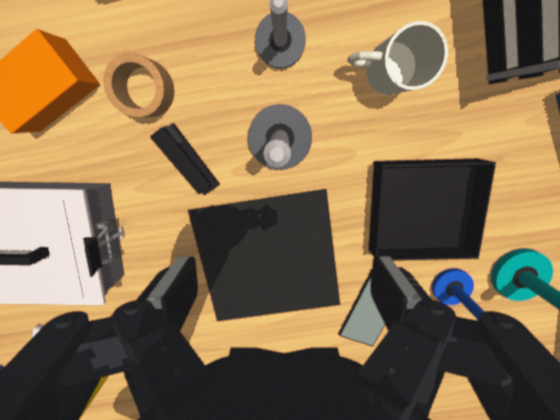

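The lid corners are at (209,77), (367,79), (354,258) and (219,258), with both clips shut. The large grey gauge has its tip near (277,152) and its disc at (279,137), and the smaller grey one is at (280,38), so the choice holds.

Run:
```python
from h import *
def KE(n): d=np.load(n+'.npz');return d['K'],d['E'],{}
k=KE('lid')
q=np.array([px2w('wrist',p,.082,k) for p in [(209,77),(367,79),(354,258),(219,258)]]);print(q.round(3).tolist(),q.mean(0))
for i in range(4):
    d=q[(i+1)%4]-q[i];print('  ',np.linalg.norm(d).round(3),np.degrees(np.arctan2(d[1],d[0])).round(1))
print('bar',[px2w('wrist',p,.118,k).round(4) for p in((287,136),(286,220))])
print('tabs',[px2w('wrist',p,.112,k).round(4) for p in((288,62),(285,260))])
k=KE('gauge')
im=cv2.imread('pics/w_gauge.png')
c=im[95:180,235:325];cv2.imwrite('pics/gz.png',cv2.resize(c,None,fx=6,fy=6,interpolation=cv2.INTER_CUBIC))
print([px2w('wrist',p,.22,k).round(4) for p in((277,152),(277,156))],px2w('wrist',(279,137),.018,k))
print('pad',[px2w('wrist',p,.003,k).round(3).tolist() for p in((189,210),(324,190),(340,304),(217,320))])
print('tray',[px2w('wrist',p,.045,k).round(3).tolist() for p in((374,160),(494,162),(480,258),(371,257))])
```

```text
[[0.483, 0.358, 0.082], [0.664, 0.324, 0.082], [0.625, 0.096, 0.082], [0.439, 0.128, 0.082]] [0.55267198 0.22626783 0.082     ]
   0.185 -10.6
   0.231 -99.8
   0.188 170.0
   0.233 79.3
bar [array([0.5609, 0.278 , 0.118 ]), array([0.5429, 0.1802, 0.118 ])]
tabs [array([0.575 , 0.3528, 0.112 ]), array([0.5319, 0.1245, 0.112 ])]
[array([ 0.6421, -0.1877,  0.22  ]), array([ 0.6386, -0.187 ,  0.22  ])] [ 0.64169404 -0.18622178  0.018     ]
pad [[0.547, -0.012, 0.003], [0.542, -0.245, 0.003], [0.316, -0.245, 0.003], [0.322, -0.007, 0.003]]
tray [[0.586, -0.32, 0.045], [0.552, -0.496, 0.045], [0.395, -0.478, 0.045], [0.428, -0.302, 0.045]]
```

View pics/gz.png

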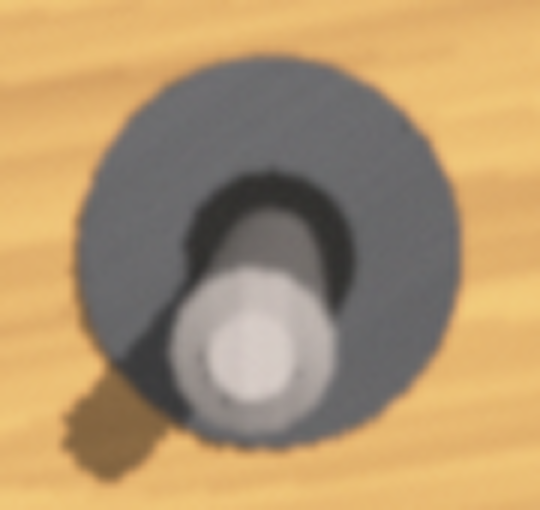

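The zoomed gauge crop shows the steel tip centre at wrist pixel (276.4,154) and the dark disc centre at (279,136.5), so the gauge is at about (0.641,-0.187). Next I open the clips.

```bash
cat >> h.py <<'E'
TH=np.radians(79.8); TY=np.array([np.cos(TH),np.sin(TH),0]); TX=np.array([TY[1],-TY[0],0])
TC=np.array([.552,.2275,0]); G=np.array([.641,-.187,0])
HUB=[0,18,0,86,0,75,0]
E
python3 - <<'E'
from h import *
robot.move_j(HUB); print(robot.current_tool_pos(),robot.current_eef_rot())
fingers.gripper_to(0.0)
for s in(1,-1):
    a=TC+s*TY*.082; a[2]=.099+robot.tip_reach
    robot.move_to(a+[0,0,.12],D(79.8)); robot.line_to(a,velocity=.15)
    b=TC+s*TY*.155; b[2]=a[2]
    print(s,robot.line_to(b,velocity=.08,f_stop=30),robot.current_tool_pos(),robot.current_contact_force(),robot.current_joint_positions())
    robot.line_to(b+[0,0,.1],velocity=.2)
fingers.gripper_to(1.0)
robot.move_to(TC+[0,0,.35],D(79.8));robot.pause(.2)
save('wrist','w_open.png');print(robot.current_time_s())
E
```

```text
[ 0.55820088 -0.01901612  0.25104425] [1.78969815e+02 8.06104365e-02 8.97729431e+01]
1 False [0.57964958 0.37972816 0.11622726] [-0.73935915 -0.28045463  0.85198394] [-31.22820624  39.90447499  -6.00308463  71.09889958   4.13743624
  69.18787656 -47.53225485]
-1 False [0.52453194 0.07533289 0.11597017] [-0.37535602  0.63596263  0.61438768] [ -7.04935864  22.09588339  -3.81579838 100.41163819   1.68302266
  57.55133089 -21.65764276]
16.7083
```

View pics/w_open.png

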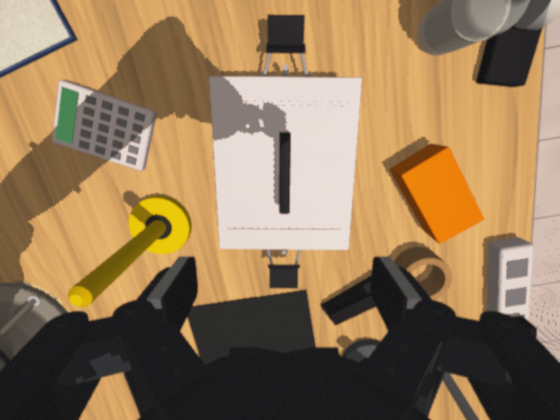

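Both clips are open: the tabs now lie outside the lid edges at (286,30) and (284,276). The lid is still seated. Next I lift it off.

Run:
```python
from h import *
PAD=np.array([.432,-.128,0])
robot.move_to(TC+[0,0,.2],D(79.8)); robot.line_to(TC+[0,0,.109],velocity=.1)
fingers.gripper_to(0.0,force=80)
print('gap',robot.current_finger_gap(),robot.current_gripper_force())
robot.line_to(TC+[0,0,.16],velocity=.05); robot.line_to(TC+[0,0,.32],velocity=.15)
print('gap',robot.current_finger_gap(),robot.current_contact_force())
robot.line_to(PAD+[0,0,.32],D(90),velocity=.15)
robot.line_to(PAD+[0,0,.07],velocity=.15)
print(robot.line_to(PAD+[0,0,.041],velocity=.03,f_stop=4),robot.current_tool_pos())
fingers.gripper_to(1.0); robot.line_to(PAD+[0,0,.25],velocity=.15)
robot.pause(.3)
robot.move_to(TC+[0,0,.33],D(79.8)); robot.pause(.3)
KE=ext('wrist');np.savez('tote',K=KE[0],E=KE[1]); im=save('wrist','w_tote.png')
print([(np.round(d['rect'],1).tolist(),round(d['p'],2)) for d in recognise('sleeve_1','wrist')])
a=im; b=vision.grab_frame('top')
cv2.imwrite('pics/cmb.png',np.hstack([cv2.resize(a[40:300,170:400],(380,430)),cv2.resize(b[110:330,130:400],(420,430))])[:,:,::-1])
print(robot.current_time_s())
```

```text
gap 0.14747545457366446 78.93185019493103
gap 0.14608756500625517 [ 2.37399610e-01  2.64687804e-03 -4.26680022e+00]
True [ 0.43162893 -0.12791206  0.04422698]
[([284.9, 195.4, 34.5, 38.1], 0.97), ([304.4, 140.8, 32.1, 31.8], 0.8), ([322.6, 200.8, 34.9, 44.0], 0.79), ([247.2, 196.6, 35.7, 39.9], 0.78), ([265.0, 143.8, 40.8, 36.3], 0.74)]
31.1333
```

View pics/cmb.png

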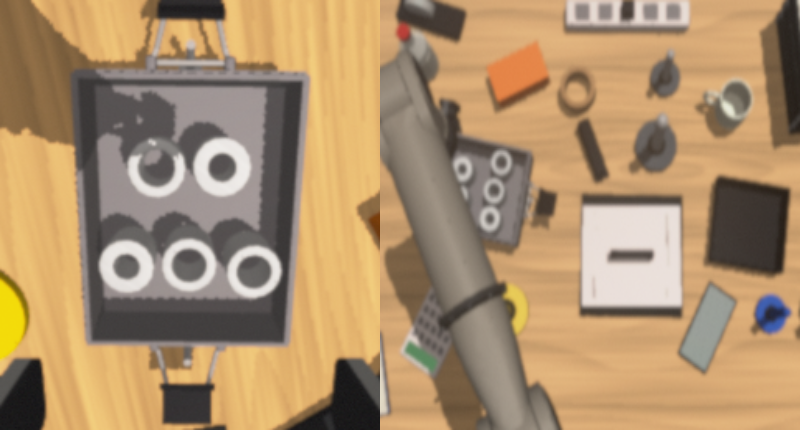

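Five sleeves stand in the tote. In the crop, the rims at (127,266) and (221,167) look thicker, so those two are probably tight, and (156,168), (188,265) and (254,270) look wide. The lid lies flat, centred on the pad.

```bash
cat >> h.py <<'E'
def rings(im,KE,z=.064):
    """top rims of sleeves inside the tote: world xy and white-area ratio (thick rim = tight)"""
    Rm=np.linalg.norm
    poly=w2px('wrist',[TC+a*TX*.083+b*TY*.105+[0,0,.074] for a,b in((-1,-1),(1,-1),(1,1),(-1,1))],KE)
    g=cv2.cvtColor(im,cv2.COLOR_RGB2GRAY); m=np.zeros_like(g); cv2.fillPoly(m,[poly.astype(np.int32)],255)
    g=cv2.resize(np.where(m>0,g,0).astype(np.uint8),None,fx=4,fy=4,interpolation=cv2.INTER_CUBIC)
    out=[]
    c0=w2px('wrist',[TC+[0,0,z],TC+TX*.023+[0,0,z]],KE); r0=4*Rm(c0[1]-c0[0])
    C=cv2.HoughCircles(cv2.GaussianBlur(g,(0,0),3),cv2.HOUGH_GRADIENT,1.5,1.6*r0,param1=80,param2=25,minRadius=int(r0*.88),maxRadius=int(r0*1.12))
    for u,v,r in (C[0] if C is not None else []):
        k=np.zeros_like(g);cv2.circle(k,(int(u),int(v)),int(r),255,-1)
        w=((g>190)&(k>0)).sum()/(np.pi*r*r)
        if w>.15: out.append((*px2w('wrist',((u+.5)/4-.5,(v+.5)/4-.5),z,KE)[:2],w,u/4,v/4,r/r0))
    return out
def toteview():
    robot.move_to(TC-TY*.02+[0,0,.30],D(79.8)); robot.pause(.3); k=ext('wrist'); return vision.grab_frame('wrist'),k
E
python3 - <<'E'
from h import *
im,k=toteview()
o=im.copy()
for r in rings(im,k):
    p=np.array([*r[:2],0])-TC; print(np.round(r,3),'tote xy',(p@TX).round(4),(p@TY).round(4))
    cv2.circle(o,(int(r[3]),int(r[4])),2,(255,0,0),-1)
    cv2.circle(o,(int(r[3]),int(r[4])),int(round(r[5]*np.linalg.norm(np.diff(w2px('wrist',[TC+[0,0,.064],TC+TX*.023+[0,0,.064]],k),axis=0)))),(255,0,0),1)
print([np.round(d['rect'][:2],0).tolist() for d in recognise('sleeve_1','wrist')])
cv2.imwrite('pics/rings.png',cv2.resize(o[40:320,160:410],None,fx=2,fy=2)[:,:,::-1])
E
```

```text
[5.97000e-01 1.74000e-01 5.29000e-01 3.26062e+02 1.98188e+02 9.26000e-01] tote xy 0.0536 -0.0452
[4.93000e-01 1.97000e-01 7.08000e-01 2.42438e+02 1.94438e+02 9.34000e-01] tote xy -0.0528 -0.0402
[5.44000e-01 1.90000e-01 5.38000e-01 2.83312e+02 1.93312e+02 9.26000e-01] tote xy -0.0009 -0.0387
[5.84000e-01 2.63000e-01 6.61000e-01 3.05438e+02 1.28438e+02 1.02700e+00] tote xy 0.0255 0.041
[[285.0, 189.0], [242.0, 192.0], [263.0, 131.0], [325.0, 195.0], [305.0, 130.0], [438.0, 279.0]]
```

View pics/rings.png

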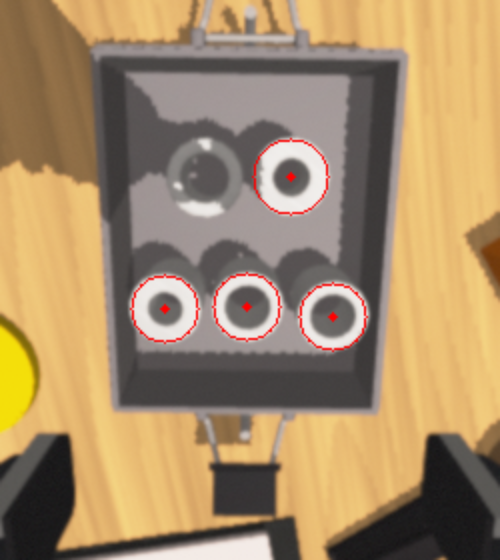

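Four rims are ringed correctly. The fifth, shaded one at full-frame (263,131) is found only by the network, so I use the network as a fallback. Now one full cycle.

```bash
cat >> h.py <<'E'
TRAY=np.array([.487,-.399,0]); ta=np.radians(80.5); TRY=np.array([np.cos(ta),np.sin(ta),0])
GR=.044   # TCP height above sleeve's lower end
def pick(xy):
    p=np.array([*xy,0]); fingers.gripper_to(.8)
    robot.move_to(p+[0,0,.17],D(169.8)); robot.line_to(p+[0,0,.004+GR],velocity=.12,f_stop=15)
    fingers.gripper_to(0,force=50); gp=robot.current_finger_gap()
    robot.line_to(p+[0,0,.33],velocity=.25); print('held',round(gp,3),round(robot.current_finger_gap(),3)); return robot.current_finger_gap()>.4
def trial(dxy=((0,0),)):
    """lower onto pin; True if it threads"""
    robot.move_to(G+[0,0,.30],D(120)); z0=.232
    for d in dxy:
        g=G+[*d,0]
        robot.line_to(g+[0,0,z0+GR],velocity=.15); robot.pause(.15)
        hit=robot.line_to(g+[0,0,.165+GR],velocity=.04,f_stop=3)
        zb=robot.current_tool_pos()[2]-GR; print('try',d,hit,'bottom z',round(zb,4),np.round(robot.current_contact_force(),1))
        if not hit or zb<.195: return True
        robot.pause(.2)
    return False
def release_pin():
    fingers.gripper_to(.8); robot.pause(.3); p=np.array(robot.current_tool_pos()); robot.line_to([p[0],p[1],.34],velocity=.25)
def totray(s):
    p=np.array(robot.current_tool_pos()); robot.line_to([p[0],p[1],.31],velocity=.25)
    t=TRAY+s*TRY; robot.move_to(t+[0,0,.2],D(80.5)); robot.line_to(t+[0,0,.007+GR],velocity=.2,f_stop=6)
    fingers.gripper_to(.8); robot.line_to(t+[0,0,.25],velocity=.25)
E
python3 - <<'E'
from h import *
r=[r for r in rings(*toteview())];print(np.round([x[:3] for x in r],3))
w=[x for x in r if x[2]<.6][0]
print(robot.current_time_s(),pick(w[:2])); print(trial(),robot.current_time_s())
save('wrist','pin1.png')
print(robot.current_joint_positions())
E
```

```text
[[0.493 0.197 0.713]
 [0.598 0.174 0.522]
 [0.544 0.189 0.528]
 [0.586 0.264 0.666]]
held 0.531 0.524
32.4 True
try (0, 0) False bottom z 0.1653 [ 0.6  0.  -2. ]
True 40.5083
[ 22.0973214   33.83240899 -12.59428573  68.68214795   7.12507516
  78.18740751  40.12020497]
```

View pics/pin1.png

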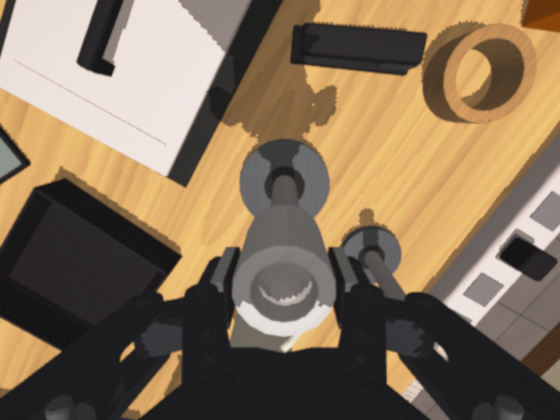

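The sleeve at (284,290) is over the large gauge, with the pin visible inside its bore. It went on freely. I release it and do the next wide sleeve and then a tight one.

```bash
cat > cyc.py <<'E'
from h import *
SP=[(0,0),(.003,0),(-.003,0),(0,.003),(0,-.003)]
def cycle(want,trayoff):
    r=rings(*toteview()); c=[x for x in r if (x[2]<.6)==(want=='wide')]
    print(want,np.round([x[:3] for x in r],3).tolist())
    if not c: print('none');return False
    if not pick(c[0][:2]): print('MISSED');return False
    ok=trial(SP if want=='wide' else SP[:2]); print('passes',ok,robot.current_time_s())
    if ok!=(want=='wide'): print('SURPRISE');return False
    if ok: release_pin()
    else: totray(trayoff)
    print('t',robot.current_time_s(),np.round(robot.current_contact_force(),1)); return True
E
python3 - <<'E'
from cyc import *
release_pin()
if cycle('wide',0): cycle('tight',.036)
E
```

```text
wide [[0.492, 0.198, 0.714], [0.545, 0.189, 0.55], [0.586, 0.262, 0.664]]
held 0.529 0.533
try (0, 0) False bottom z 0.1653 [-0.4  0.  -2.2]
passes True 51.7917
t 53.1167 [-0.1  0.6 -0.7]
tight [[0.493, 0.198, 0.697], [0.585, 0.264, 0.717]]
held 0.534 0.526
try (0, 0) True bottom z 0.2162 [0.5 1.4 3.1]
try (0.003, 0) True bottom z 0.2174 [0.1 1.9 2.3]
passes False 63.3917
t 66.8167 [ 0.7  0.8 -0.5]
```

Run:
```python
from cyc import *
cycle('tight',-.036)
# view from farther +y side and turned, so the last sleeve is less shaded
im,k=toteview(); r=rings(im,k); d=recognise('sleeve_1','wrist')
print(np.round(r,3).tolist(),[(np.round(x['rect']).tolist(),round(x['p'],2),px2w('wrist',x['rect'][:2],.064,k).round(3)[:2].tolist()) for x in d])
cv2.imwrite('pics/last.png',np.hstack([cv2.resize(im[40:320,160:410],(370,420)),cv2.resize(vision.grab_frame('scene')[160:330,150:400],(430,420))])[:,:,::-1]);print(robot.current_time_s())
```

```text
tight [[0.585, 0.264, 0.728]]
held 0.528 0.53
try (0, 0) True bottom z 0.2162 [ 0.2 -0.1  3.1]
try (0.003, 0) True bottom z 0.2171 [-1.2  0.8  2.7]
passes False 77.7083
t 81.3167 [ 0.8 -0.6  0.4]
[] [([263.0, 129.0, 42.0, 42.0], 0.87, [0.534, 0.269])]
84.075
```

View pics/last.png

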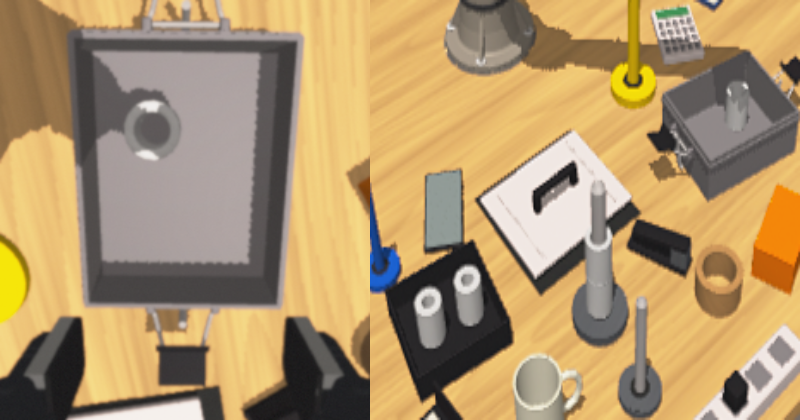

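Two sleeves are on the large pin, two stand in the reject tray and the lid is on the pad. The last sleeve's rim centre is at full-frame wrist pixel (262.7,126.5).

Run:
```python
from cyc import *
k=ext('wrist'); p=px2w('wrist',(262.7,126.5),.064,k); print(p)
if pick(p[:2]):
    ok=trial(SP); print(ok)
    if ok: release_pin()
robot.pause(.3); robot.line_to(G+[-.10,0,.40]); robot.pause(.2)
a=save('wrist','x.png'); b=vision.grab_frame('scene')
# lid on the pad: find white plate from above the pad, and corners
robot.move_to([.432,-.168,.30],D(90)); robot.pause(.3); kk=ext('wrist'); l=vision.grab_frame('wrist'); np.savez('lid2',K=kk[0],E=kk[1]); cv2.imwrite('pics/lid2.png',l[:,:,::-1])
cv2.imwrite('pics/chk.png',np.hstack([cv2.resize(b[130:350,140:440],(390,290)),cv2.resize(l,(400,290))])[:,:,::-1])
print(robot.current_time_s())
```

```text
[0.53374837 0.27221656 0.064     ]
held 0.531 0.526
try (0, 0) False bottom z 0.1653 [-1.1 -0.2 -1.7]
True
96.1583
```

View pics/chk.png

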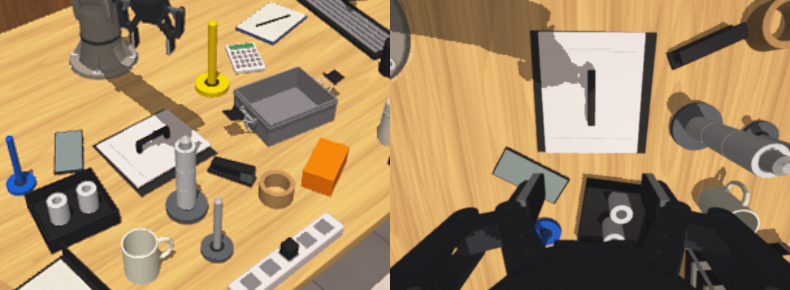

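The tote is empty, three sleeves are on the pin and two are in the tray. The lid is square on the pad. I retrace the lid move to put it back.

Run:
```python
from h import *
PAD=np.array([.4316,-.1279,0])
fingers.gripper_to(1.0); robot.move_to(PAD+[0,0,.15],D(90)); robot.line_to(PAD+[0,0,.044],velocity=.1)
fingers.gripper_to(0,force=80); print(robot.current_finger_gap())
robot.line_to(PAD+[0,0,.32],velocity=.15)
robot.line_to(TC+[0,0,.32],D(79.8),velocity=.15)
robot.line_to(TC+[0,0,.135],velocity=.15)
print(robot.line_to(TC+[0,0,.1065],velocity=.03,f_stop=5),robot.current_tool_pos(),robot.current_contact_force())
fingers.gripper_to(1.0); robot.line_to(TC+[0,0,.33],velocity=.15); robot.pause(.3)
im=vision.grab_frame('wrist'); s=vision.grab_frame('scene')
cv2.imwrite('pics/fin.png',np.hstack([cv2.resize(im[0:320,130:440],(390,403)),cv2.resize(s[130:350,190:440],(400,403))])[:,:,::-1]);print(robot.current_time_s())
```

```text
0.1497208918069207
True [0.55177688 0.2272137  0.10933878] [ 0.82909631 -0.28216108  5.47896017]
108.5583
```

View pics/fin.png

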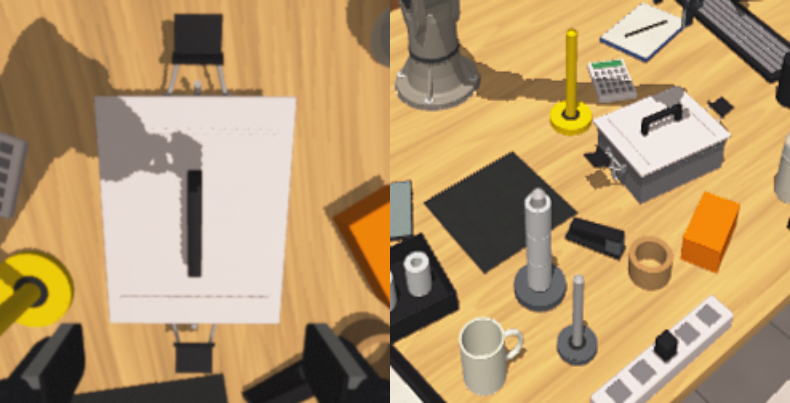

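The lid is square and seated: the TCP stopped at 0.1093, the same height as when it lifted the lid. Both clips are open, three sleeves are stacked down the pin and everything is released.

```bash
python3 -c "
from h import *
print(workorder.close_job())"
```

```text
the job is handed in; nothing more can be done
None
```

The job is handed in (no verdict was returned): the three wide-bore sleeves are all the way down on the gauge pin, the two tight ones are in the reject tray, and the lid is seated on the empty tote with both clips open.

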